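Stack the teal parts cups mouth down

ROBOT

A 6-joint arm with a two-finger parallel gripper is mounted at the origin on the work surface. World frame = base frame: x ahead of the robot, y to its left, z up, the work surface at z = 0. Lengths are in m, angles in rad, forces in N, time in s.
With the tool pointing down it reaches from about 0.3 to 0.875 m from the base axis. Payload 6.4 kg.
Tool frame: the origin (TCP) lies midway between the tips of the shut fingers; the grasp point (between the pads) lies 19 mm behind it (ctrl.pinch_z is the distance from the TCP to the grasp point, in m); z points along the fingers, y is the line along which they close (so a half turn about z gives the same grasp; the last joint's range is limited). The gripper opens to 85 mm and grips with 20 to 120 N. Pads are 22 mm wide; open, the fingers measure 114 mm over their backs; the gripper's body (76 mm by 85 mm) begins 54 mm behind the grasp point. The pads swing forward as they close: fully open they stand 13 mm farther back than shut.
Start: joints at [1.096, 0.181, 1.607, -0, 1.354, -0.206], TCP at [0.153, 0.554, 0.195] pointing down, gripper open.
Joint ranges: [-2.99, 2.99], [-0.89, 2.07], [0.3, 2.58], [-1.14, 4.28], [0, 2.63], [-3.12, 3.12]. Speed limits (rad/s): [2.57, 2.57, 3.01, 3.14, 3.14, 3.14].

INTERFACE

Orientations are given as a unit quaternion [w, x, y, z].
In Python, from bench import ctrl gives the robot as it stands.
- The arm moves only by the tool apply_moves, never from a script. Its argument "moves" is a list of rows, each an object with "jaw": the opening, from 0 (shut) to 1 (fully open); "offset": the shift along the tool's x, y, z in mm, a list of three; "rot": the turn, a rotation vector about the tool's x, y, z in degrees, a list of three. In form: [{"jaw": jaw, "offset": [dx, dy, dz], "rot": [ax, ay, az]}, ...]. A call has exactly 5 rows; each row shifts and turns the commanded pose from where the row before left it, along the tool's axes as they then stand; what a row does not reach is not made up. A row lasts 1/8 s, in which the tool goes at most 62.5 mm and 10.7 degrees, less where a joint would pass 70% of its speed; a pose out of reach is approached as far as the arm can. A call is refused whole if a number of a shift passes 62.5 or a number of a turn 10.7, either way. A call with a gripper value outside its range is refused whole. The fingers move at their own pace and stop on an object; the grip force is fixed at half the most. Time passes only in rows, so rows that do not move let the fingers close, or fill a call up. It gives the time, the measured TCP pose, the force, the opening and the grip force at its end, in the units of the state.
- ctrl.get_obs(): the state, without advancing time (a new reading comes with each control period).
- ctrl.camera(name): name is "side" or "top"; returns (picture, depth): 480x640x3 uint8, red, green, blue; 480x640 float32, m along the optical axis (not along the pixel's ray), 0 where there is no reading.
- ctrl.camera_params(name): a dict with "K" (3x3 intrinsics, pixels), "dist" ([k1, k2, p1, p2, k3] as OpenCV has them; the pictures are not rectified), "cam_to_world" (4x4, takes a point from camera to world coordinates). Camera axes: x right, y down, z forward; pixel columns grow to the right and rows downward; lengths in m; the calibration is good to about 2 mm. A picture is of the moment at which its call begins. camera_params takes no time and is no camera call.
- ctrl.hand_in(): hands the job in; it is judged then, once.
Trained networks look in the newest picture that a camera, given by its name, has taken for a name from the list of things; names that differ only in an ending like _2 or _b are one class to them, and where a whole thing is asked for, a point or a joint stands for the part that bears it (a point fixed in the world has none). Each returns a list of dicts, best first, with "score" (0 to 1); they miss things now and then, are a little off and sometimes report something else, mostly with a low value. They report only what shows in the picture. A call takes as long as a camera call. They do not tell look-alikes from the thing itself.
- ctrl.outline_of(camera, target): "region" (480x640 bool, what is visible of it) and "position" ([column, row] in pixels, amid what is visible of it).
The state is a dict: "time_s": time; "q": joint angles; "dq": joint speeds; "joint_efforts": joint torques, N m; "eef_pos": TCP position; "eef_rot": TCP orientation; "wrist_force": force on the tool from outside, world axes, zero at the start; "torque": the same for the moment, N m; "opening": opening from 0.0 (shut) to 1.0 (fully open); "grasp_force": force on a finger pad.
Only numpy, scipy, OpenCV 4.12 (cv2) and the standard library are available. Lean on these libraries where they do the work, as an engineer would, in place of code of your own. Each camera call takes 0.05 s, during which the arm holds its last target. There are 200 camera calls.

TASK

Tidy up the empty parts cups so that no grinding grit gets in: nest the two loose teal cups, mouth down, one after the other over the teal cup that stands on the round yellow rubber mat, each fully home, so that all three make one straight, upright stack. Leave the cup on the mat and the orange cup where they are.

Things in the scene. Friction and masses are not known exactly. Their poses are not given: they have to be found in the camera images.
- cup_a_mid (a point): Loose teal tapered enamelled steel cup, mouth down, hollow below, 75 mm high, about 160 g. Closed end on top: a straight round foot 48 to 50 mm across and 20 mm high, to be grasped from above; below it the cup flares to 84 mm at the mouth (86 mm over the steel rim). Point: on the axis, half-way up (37.5 mm above the rim); z up along the axis, yaw means nothing.
- cup_b_mid (a point): The other loose teal cup, same as cup_a; either may go on first. Nested over a like cup it rests flat on that cup's top and stands 28 mm higher than it, with 1 to 2 mm of sideways play; walls 2 mm; the wide mouth guides it from up to 10 mm off centre. Point: on the axis, half-way up (37.5 mm above the rim); z up along the axis, yaw means nothing.
- base_cup_mid (a point): The teal cup to stack on: same cup, mouth down and loose, in the middle of a round yellow rubber mat 128 mm across and 3 mm thick. Point: on the axis, half-way up (37.5 mm above the rim); z up along the axis, yaw means nothing.
- orange_cup_mid (a point): Orange cup of the same shape and size, mouth down on the bench; not part of the stack, to be left alone. Point: on the axis, half-way up (37.5 mm above the rim); z up along the axis, yaw means nothing.
Mind the look-alikes: they are no part of the job. Leave any blue or white look-alike of the part that bears cup_a_mid alone. Leave any white look-alike of the part that bears base_cup_mid alone.

How it is judged:
By the outcome, as a careful person would: the job done as asked, in the order asked, and still so for the second after the job is handed in, with the robot touching nothing.
It also fails if it takes over 58 s, if anything falls off the work surface, if the arm or the gripper's body presses on something with over 40 N, if the wrist force passes 120 N, or if a joint passes its speed limit or range.

## Working session

There is one attempt and no reset: what is moved stays moved. The work goes in short steps, Python scripts to look and compute and a tool call to move; the robot and the scene stay as the last step left them, time stands still between calls to the robot, and variables do not carry over. Pictures are saved under pics/ and viewed, at most 10 in all, crops included, and the job is handed in when it is done.

Besides the shell and the picture viewer there is one more tool, called after "Request:" in YAML: its name, and indented under it one key for each argument. apply_moves: Moves the arm, as the interface text tells. Its arguments: {"type":"object","properties":{"moves":{"type":"array"}},"required":["moves"]}

```bash
mkdir -p pics; cat > h.py <<'E'
import numpy as np, cv2
from bench import ctrl
def deproj(cam,depth,region):
    P=ctrl.camera_params(cam);K=np.array(P["K"]);T=np.array(P["cam_to_world"])
    v,u=np.nonzero(region&(depth>0));d=depth[v,u]
    n=cv2.undistortPoints(np.stack([u,v],1).astype(float)[:,None],K,np.array(P["dist"]))[:,0]
    return np.c_[n*d[:,None],d]@T[:3,:3].T+T[:3,3]
E
python3 - <<'E'
from h import *
ims=[]
for c in("top","side"):
    im,d=ctrl.camera(c);np.save(c+"_d.npy",d);cv2.imwrite(f"pics/{c}0.png",im[:,:,::-1]);
    for n in("cup_a_mid","base_cup_mid","orange_cup_mid"):
        for o in ctrl.outline_of(c,n):
            r=o["region"];p=deproj(c,d,r)
            if len(p)<20: continue
            zt=np.percentile(p[:,2],97);t=p[p[:,2]>zt-.006]
            cx=(t.min(0)+t.max(0))/2
            print(c,n,round(o["score"],2),np.round(o["position"]),"top c",np.round(cx,3),"mean",np.round(t.mean(0),3),"rgb",np.median(im[r],0))
o=ctrl.get_obs();print(o["time_s"],o["eef_pos"],o["eef_rot"])
E
```

```text
top cup_a_mid 0.74 [410. 267.] top c [ 0.5   -0.269  0.075] mean [ 0.499 -0.268  0.075] rgb [37. 97. 94.]
top cup_a_mid 0.68 [371. 205.] top c [ 0.642 -0.189  0.075] mean [ 0.642 -0.189  0.075] rgb [144. 137. 124.]
top cup_a_mid 0.68 [477. 294.] top c [ 0.432 -0.425  0.075] mean [ 0.433 -0.425  0.074] rgb [22. 46. 93.]
top base_cup_mid 0.96 [346. 283.] top c [ 0.459 -0.114  0.078] mean [ 0.459 -0.114  0.077] rgb [ 51. 102.  99.]
top base_cup_mid 0.81 [271. 263.] top c [0.502 0.042 0.076] mean [0.502 0.041 0.075] rgb [149. 144. 134.]
top orange_cup_mid 0.86 [254. 202.] top c [0.646 0.087 0.075] mean [0.646 0.087 0.074] rgb [148.  71.  20.]
side cup_a_mid 0.81 [378. 315.] top c [ 0.494 -0.268  0.075] mean [ 0.493 -0.27   0.076] rgb [ 43. 126. 114.]
side cup_a_mid 0.71 [415. 378.] top c [ 0.43  -0.426  0.075] mean [ 0.427 -0.427  0.076] rgb [ 48.  86. 158.]
side cup_a_mid 0.58 [396. 269.] top c [ 0.637 -0.188  0.075] mean [ 0.636 -0.19   0.076] rgb [223. 215. 191.]
side base_cup_mid 0.61 [309. 282.] top c [ 0.455 -0.115  0.078] mean [ 0.453 -0.117  0.078] rgb [ 42.5 126.  113. ]
side base_cup_mid 0.58 [283. 248.] top c [0.498 0.043 0.075] mean [0.497 0.04  0.076] rgb [224. 216. 192.]
side orange_cup_mid 0.8 [317. 221.] top c [0.643 0.086 0.075] mean [0.641 0.085 0.075] rgb [227. 104.  51.]
0.4 [0.15264151 0.55429326 0.19474615] [-6.19228741e-05  1.33995561e-01  9.90981922e-01 -1.27518315e-04]
```

View pics/top0.png

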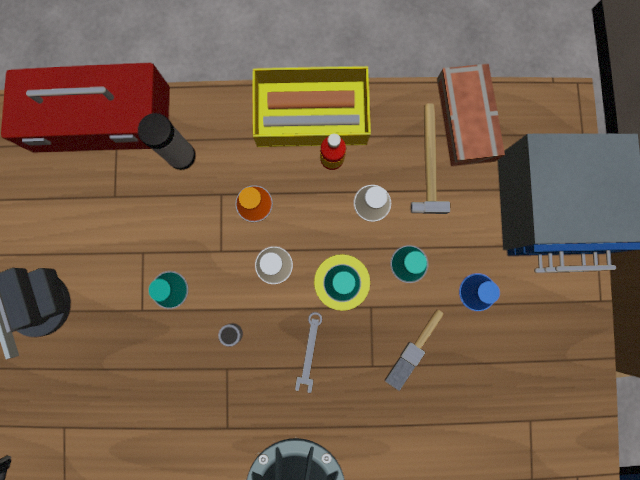

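View pics/side0.png

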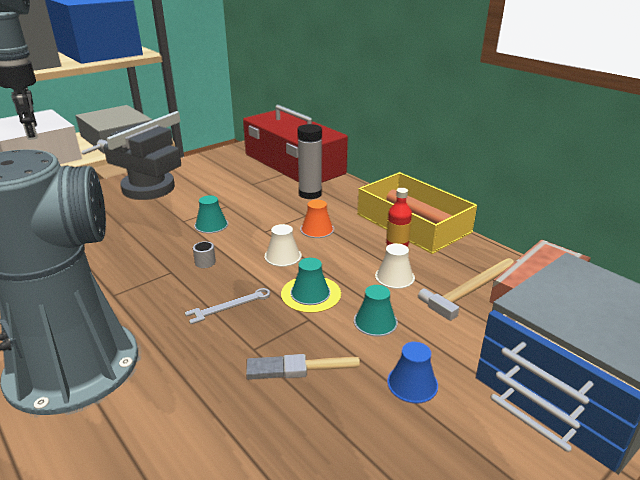

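The top view shows three teal cups: a loose one at (168,290), a loose one at (410,264), and the base cup on the yellow mat at (343,282). The look-alikes are white at (274,265) and (372,203), blue at (480,292) and orange at (254,203). The targets are the two teal cups off the mat. The network missed the left one, so I'll locate it by colour and confirm both in a crop.

```bash
python3 - <<'E'
from h import *
from scipy.spatial.transform import Rotation as R
im=cv2.imread("pics/top0.png");hsv=cv2.cvtColor(im,cv2.COLOR_BGR2HSV)
for c in("top","side"):
    im=cv2.imread(f"pics/{c}0.png");hsv=cv2.cvtColor(im,cv2.COLOR_BGR2HSV);d=np.load(c+"_d.npy")
    m=cv2.inRange(hsv,(75,120,40),(95,255,255))
    n,l,s,ce=cv2.connectedComponentsWithStats(m)
    for i in range(1,n):
        if s[i,4]<200: continue
        p=deproj(c,d,l==i);t=p[(p[:,2]>.070)&(p[:,2]<.085)]
        if len(t)<20: continue
        (x,y),r=cv2.minEnclosingCircle(t[:,:2].astype(np.float32))
        print(c,ce[i].round(),s[i,4],"circ",round(x,4),round(y,4),round(r,4),np.median(t[:,2]).round(4),len(t))
im=cv2.imread("pics/top0.png")
cv2.imwrite("pics/crop.png",cv2.resize(im[235:325,130:510],None,fx=2.1,fy=2.1,interpolation=cv2.INTER_CUBIC))
print(R.from_quat(np.array(ctrl.get_obs()["eef_rot"])[[1,2,3,0]]).as_matrix().round(3), ctrl.pinch_z)
E
```

```text
top [409. 263.] 930 circ 0.4993 -0.2681 0.024 0.0744 373
top [342. 282.] 953 circ 0.4589 -0.114 0.0241 0.0773 397
top [168. 290.] 971 circ 0.45 0.2816 0.0243 0.0746 375
side [210. 215.] 808 circ 0.4473 0.2822 0.026 0.0757 163
side [310. 282.] 1226 circ 0.4545 -0.1124 0.0275 0.0784 305
side [376. 311.] 1438 circ 0.4963 -0.2678 0.0256 0.0757 347
[[-0.964  0.266 -0.   ]
 [ 0.266  0.964 -0.   ]
 [ 0.    -0.    -1.   ]] 0.0187
```

View pics/crop.png

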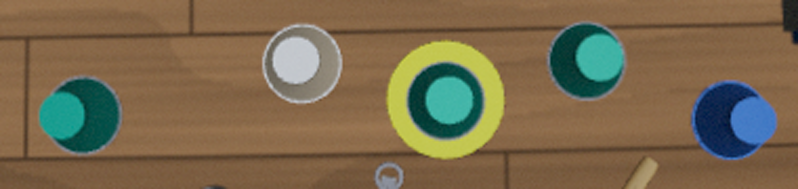

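The crop confirms both loose teal cups: the left one (A) at (0.449, 0.282) and the right one (B) at (0.498, -0.268). The base cup is at (0.458, -0.113). I'm moving to A first.

Request:
apply_moves:
  moves:
    - {"jaw": 1, "offset": [-36, -18, 0], "rot": [0, 0, 0]}
    - {"jaw": 1, "offset": [-36, -18, 0], "rot": [0, 0, 0]}
    - {"jaw": 1, "offset": [-36, -18, 0], "rot": [0, 0, 0]}
    - {"jaw": 1, "offset": [-36, -18, 0], "rot": [0, 0, 0]}
    - {"jaw": 1, "offset": [-36, -18, 0], "rot": [0, 0, 0]}

```text
time_s: 1.02
eef_pos: [0.3032, 0.4189, 0.195]
eef_rot: [0.0, 0.134, 0.991, 0.0]
wrist_force: [0.3, -0.5, 0.6]
opening: 0.999
grasp_force: 0.0
```

Request:
apply_moves:
  moves:
    - {"jaw": 1, "offset": [-36, -18, 0], "rot": [0, 0, 0]}
    - {"jaw": 1, "offset": [-36, -18, 0], "rot": [0, 0, 0]}
    - {"jaw": 1, "offset": [-36, -19, 0], "rot": [0, 0, 0]}
    - {"jaw": 1, "offset": [-36, -19, 0], "rot": [0, 0, 0]}
    - {"jaw": 1, "offset": [-33, -19, 0], "rot": [0, 0, 0]}

```text
time_s: 1.65
eef_pos: [0.4493, 0.2821, 0.195]
eef_rot: [0.0, 0.134, 0.991, 0.0]
wrist_force: [-0.1, -0.2, -0.5]
opening: 1.0
grasp_force: 0.0
```

Request:
apply_moves:
  moves:
    - {"jaw": 1, "offset": [0, 0, 30], "rot": [0, 0, 0]}
    - {"jaw": 1, "offset": [0, 0, 30], "rot": [0, 0, 0]}
    - {"jaw": 1, "offset": [0, 0, 15], "rot": [0, 0, 0]}
    - {"jaw": 1, "offset": [0, 0, 0], "rot": [0, 0, 0]}
    - {"jaw": 1, "offset": [0, 0, 0], "rot": [0, 0, 0]}

```text
time_s: 2.28
eef_pos: [0.4491, 0.2836, 0.1211]
eef_rot: [0.001, 0.134, 0.991, 0.0]
wrist_force: [0.8, -0.1, 0.5]
opening: 0.999
grasp_force: 0.0
```

Request:
apply_moves:
  moves:
    - {"jaw": 1, "offset": [0, 0, 25], "rot": [0, 0, 0]}
    - {"jaw": 1, "offset": [0, 0, 25], "rot": [0, 0, 0]}
    - {"jaw": 1, "offset": [0, 0, 20], "rot": [0, 0, 0]}
    - {"jaw": 1, "offset": [0, 0, 0], "rot": [0, 0, 0]}
    - {"jaw": 1, "offset": [0, 0, 0], "rot": [0, 0, 0]}

```text
time_s: 2.9
eef_pos: [0.4494, 0.2836, 0.0514]
eef_rot: [0.001, 0.134, 0.991, 0.001]
wrist_force: [-0.2, 0.1, 1.0]
opening: 0.999
grasp_force: 0.0
```

```bash
python3 - <<'E'
from h import *
a,_=ctrl.camera("side");b,_=ctrl.camera("top")
a=cv2.resize(a[130:250,150:280],(400,370));b=cv2.resize(b[220:350,110:250],(400,370))
cv2.imwrite("pics/g1.png",np.hstack([a,b])[:,:,::-1])
E
```

```text
(no output)
```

View pics/g1.png

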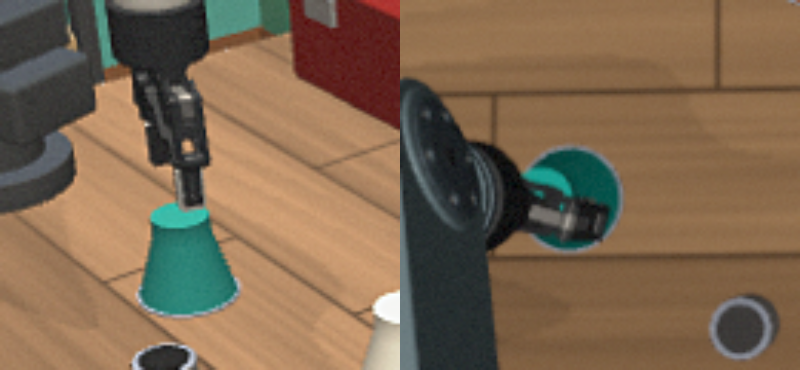

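```bash
python3 - <<'E'
from h import *
P=ctrl.camera_params("side");T=np.linalg.inv(np.array(P["cam_to_world"]))
print("cam",np.array(P["cam_to_world"])[:3,3])
for s in(-1,1):
  for z in(.05,.064,.075):
    p=np.array([.4494+.266*s*.047,.2836+.964*s*.047,z])
    q=cv2.projectPoints((T[:3,:3]@p+T[:3,3])[None],np.zeros(3),np.zeros(3),np.array(P["K"]),np.array(P["dist"]))[0].ravel()
    print(s,z,(q-[150,130])*[400/130,370/120])
E
```

```text
cam [-0.12038548 -0.82392149  0.69368645]
-1 0.05 [198.51449728 265.63680594]
-1 0.064 [196.75938459 250.41923455]
-1 0.075 [195.36544476 238.34411386]
1 0.05 [169.02998994 217.50128826]
1 0.064 [167.20534588 202.81703572]
1 0.075 [165.75690653 191.17049014]
```

```bash
python3 - <<'E'
from h import *
im,d=ctrl.camera("side")
for u,v in[(212,190),(212,194),(211,196),(211,198),(211,201),(199,178),(200,182),(207,205)]:
    r=np.zeros(d.shape,bool);r[v,u]=1;print(u,v,im[v,u],deproj("side",d,r).round(3))
r=np.zeros(d.shape,bool);r[130:215,180:240]=1
p=deproj("side",d,r);k=(np.hypot(p[:,0]-.449,p[:,1]-.283)<.08)&(p[:,2]>.076)&(p[:,2]<.2)
p=p[k];
for z in np.arange(.076,.2,.01):
    q=p[(p[:,2]>=z)&(p[:,2]<z+.01)]
    if len(q):print(round(z,3),len(q),q.min(0).round(3),q.max(0).round(3))
print(ctrl.get_obs()["eef_pos"],ctrl.get_obs()["time_s"])
E
```

```text
212 190 [58 55 59] [[0.435 0.233 0.125]]
212 194 [49 45 47] [[0.434 0.233 0.115]]
211 196 [30 27 22] [[0.43  0.232 0.111]]
211 198 [104 162 148] [[0.434 0.239 0.101]]
211 201 [ 62 190 172] [[0.447 0.268 0.078]]
199 178 [35 33 39] [[0.453 0.328 0.118]]
200 182 [26 25 26] [[0.453 0.326 0.107]]
207 205 [ 38 107  99] [[0.432 0.262 0.073]]
0.076 52 [0.424 0.258 0.076] [0.469 0.304 0.079]
0.096 20 [0.429 0.234 0.1  ] [0.467 0.331 0.106]
0.106 55 [0.424 0.226 0.106] [0.465 0.335 0.116]
0.116 47 [0.425 0.226 0.116] [0.463 0.332 0.125]
0.126 55 [0.424 0.225 0.126] [0.468 0.334 0.136]
0.136 27 [0.422 0.225 0.136] [0.46  0.336 0.145]
0.146 62 [0.417 0.21  0.146] [0.458 0.359 0.156]
0.156 65 [0.418 0.208 0.156] [0.457 0.356 0.166]
0.166 67 [0.416 0.211 0.166] [0.456 0.352 0.176]
0.176 86 [0.418 0.211 0.176] [0.456 0.347 0.186]
0.186 103 [0.419 0.211 0.186] [0.463 0.309 0.196]
0.196 39 [0.418 0.214 0.196] [0.461 0.303 0.2  ]
[0.4493101  0.28354773 0.05127224] 3.05
```

The side view shows the fingertips at z ≈ 0.102, about 38 mm higher than the reported TCP height implies. They are well centred over the cup. I'll trust the picture and go lower, checking force and view.

Request:
apply_moves:
  moves:
    - {"jaw": 1, "offset": [0, 0, 10], "rot": [0, 0, 0]}
    - {"jaw": 1, "offset": [0, 0, 10], "rot": [0, 0, 0]}
    - {"jaw": 1, "offset": [0, 0, 8], "rot": [0, 0, 0]}
    - {"jaw": 1, "offset": [0, 0, 0], "rot": [0, 0, 0]}
    - {"jaw": 1, "offset": [0, 0, 0], "rot": [0, 0, 0]}

```text
time_s: 3.68
eef_pos: [0.4483, 0.2832, 0.0219]
eef_rot: [-0.0, 0.134, 0.991, -0.0]
wrist_force: [0.2, -0.6, -0.7]
opening: 1.001
grasp_force: 0.0
```

```bash
cat >> h.py <<'E'
def tips(cx,cy):
    im,d=ctrl.camera("side");p=deproj("side",d,(im.max(2)<100)&(np.ptp(im,axis=2)<15))
    p=p[(np.hypot(p[:,0]-cx,p[:,1]-cy)<.075)&(p[:,2]>.03)&(p[:,2]<.2)]
    for s in(-1,1):
        q=p[s*(p[:,1]-cy)>.015]
        if len(q)>5:
            z=np.percentile(q[:,2],2);b=q[q[:,2]<z+.015];print("finger",s,"lowest",z.round(3),b.min(0).round(3),b.max(0).round(3))
    return im
E
python3 - <<'E'
from h import *
a=tips(.4485,.2825);b,_=ctrl.camera("top")
a=cv2.resize(a[130:250,150:280],(400,370));b=cv2.resize(b[220:350,110:250],(400,370))
cv2.imwrite("pics/g2.png",np.hstack([a,b])[:,:,::-1])
E
```

```text
finger -1 lowest 0.085 [0.425 0.226 0.073] [0.445 0.24  0.099]
finger 1 lowest 0.077 [0.45  0.32  0.075] [0.467 0.331 0.09 ]
```

View pics/g2.png

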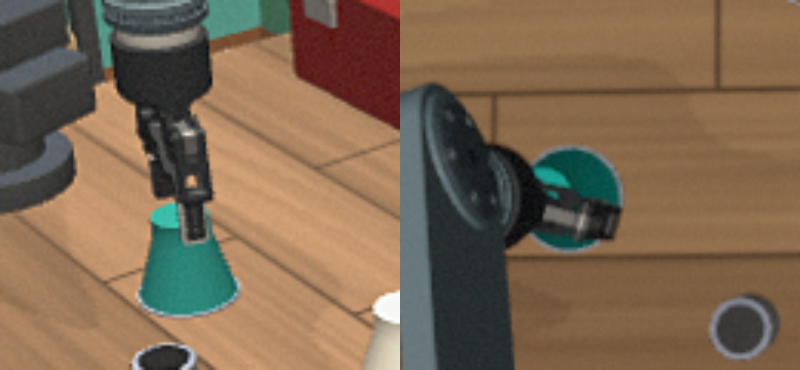

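Both fingers now straddle the foot, with tips at z ≈ 0.073. I'll lower 8 mm more and close.

Request:
apply_moves:
  moves:
    - {"jaw": 1, "offset": [0, 0, 8], "rot": [0, 0, 0]}
    - {"jaw": 0.5, "offset": [0, 0, 0], "rot": [0, 0, 0]}
    - {"jaw": 0.3, "offset": [0, 0, 0], "rot": [0, 0, 0]}
    - {"jaw": 0.3, "offset": [0, 0, 0], "rot": [0, 0, 0]}
    - {"jaw": 0.3, "offset": [0, 0, 0], "rot": [0, 0, 0]}

```text
time_s: 4.4
eef_pos: [0.4499, 0.2839, 0.0159]
eef_rot: [0.001, 0.134, 0.991, 0.001]
wrist_force: [-2.5, -0.6, 11.7]
opening: 0.553
grasp_force: 100.2
```

Request:
apply_moves:
  moves:
    - {"jaw": 0.3, "offset": [0, 0, 0], "rot": [0, 0, 0]}
    - {"jaw": 0.3, "offset": [0, 0, 0], "rot": [0, 0, 0]}
    - {"jaw": 0.3, "offset": [0, 0, -10], "rot": [0, 0, 0]}
    - {"jaw": 0.3, "offset": [0, 0, -10], "rot": [0, 0, 0]}
    - {"jaw": 0.3, "offset": [0, 0, 0], "rot": [0, 0, 0]}

```text
time_s: 5.03
eef_pos: [0.449, 0.2834, 0.0348]
eef_rot: [0.001, 0.134, 0.991, 0.0]
wrist_force: [0.6, -0.2, -2.0]
opening: 0.553
grasp_force: 97.4
```

```bash
python3 - <<'E'
from h import *
a=tips(.4485,.2825);b,_=ctrl.camera("top")
a=cv2.resize(a[130:250,150:280],(400,370));b=cv2.resize(b[220:350,110:250],(400,370))
cv2.imwrite("pics/g3.png",np.hstack([a,b])[:,:,::-1])
E
```

```text
finger -1 lowest 0.086 [0.431 0.246 0.08 ] [0.448 0.261 0.101]
finger 1 lowest 0.098 [0.445 0.302 0.096] [0.451 0.313 0.113]
```

View pics/g3.png

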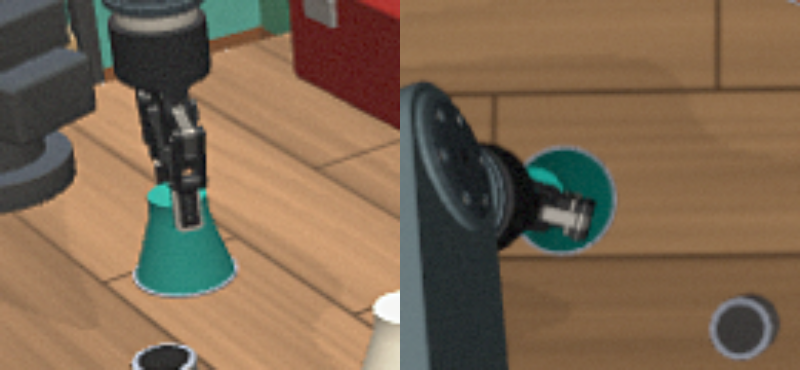

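The cup is held and rose with the gripper. Standing, it read TCP z = 0.016, so home on the base should read ≈ 0.047. I'll lift and carry it over.

Request:
apply_moves:
  moves:
    - {"jaw": 0.3, "offset": [0, 0, -22], "rot": [0, 0, 0]}
    - {"jaw": 0.3, "offset": [0, 0, -30], "rot": [0, 0, 0]}
    - {"jaw": 0.3, "offset": [0, 0, -30], "rot": [0, 0, 0]}
    - {"jaw": 0.3, "offset": [0, 0, -22], "rot": [0, 0, 0]}
    - {"jaw": 0.3, "offset": [0, 0, 0], "rot": [0, 0, 0]}

```text
time_s: 5.75
eef_pos: [0.4494, 0.2835, 0.1392]
eef_rot: [0.001, 0.134, 0.991, 0.001]
wrist_force: [-0.1, -0.4, -2.1]
opening: 0.551
grasp_force: 97.3
```

Request:
apply_moves:
  moves:
    - {"jaw": 0.3, "offset": [-6, -20, 0], "rot": [0, 0, 0]}
    - {"jaw": 0.3, "offset": [-11, -37, 0], "rot": [0, 0, 0]}
    - {"jaw": 0.3, "offset": [-11, -37, 0], "rot": [0, 0, 0]}
    - {"jaw": 0.3, "offset": [-11, -37, 0], "rot": [0, 0, 0]}
    - {"jaw": 0.3, "offset": [-11, -37, 0], "rot": [0, 0, 0]}

```text
time_s: 6.38
eef_pos: [0.4506, 0.1067, 0.1361]
eef_rot: [-0.001, 0.134, 0.991, -0.0]
wrist_force: [0.4, -0.1, -1.9]
opening: 0.551
grasp_force: 97.3
```

Request:
apply_moves:
  moves:
    - {"jaw": 0.3, "offset": [-11, -37, 0], "rot": [0, 0, 0]}
    - {"jaw": 0.3, "offset": [-11, -37, 0], "rot": [0, 0, 0]}
    - {"jaw": 0.3, "offset": [-11, -37, 0], "rot": [0, 0, 0]}
    - {"jaw": 0.3, "offset": [-11, -37, 0], "rot": [0, 0, 0]}
    - {"jaw": 0.3, "offset": [-11, -37, 0], "rot": [0, 0, 0]}

```text
time_s: 7.0
eef_pos: [0.4546, -0.0859, 0.1361]
eef_rot: [-0.001, 0.134, 0.991, 0.0]
wrist_force: [0.7, 0.0, -2.9]
opening: 0.55
grasp_force: 97.3
```

Request:
apply_moves:
  moves:
    - {"jaw": 0.3, "offset": [-8, -26, 0], "rot": [0, 0, 0]}
    - {"jaw": 0.3, "offset": [0, 0, 0], "rot": [0, 0, 0]}
    - {"jaw": 0.3, "offset": [0, 0, 0], "rot": [0, 0, 0]}
    - {"jaw": 0.3, "offset": [0, 0, 0], "rot": [0, 0, 0]}
    - {"jaw": 0.3, "offset": [0, 0, 0], "rot": [0, 0, 0]}

```text
time_s: 7.62
eef_pos: [0.4565, -0.1114, 0.1377]
eef_rot: [-0.0, 0.133, 0.991, 0.0]
wrist_force: [0.1, -0.1, -1.6]
opening: 0.55
grasp_force: 97.3
```

```bash
cat >> h.py <<'E'
def circ(p):
    "centre of a circle of points by least squares"
    s=np.linalg.lstsq(np.c_[2*p[:,:2],np.ones(len(p))],(p[:,:2]**2).sum(1),rcond=None)[0]
    return s[:2],np.sqrt(s[2]+s[:2]@s[:2])
def cups(cx,cy):
    "wall circles of teal by height (side and top)"
    for c in("side","top"):
        im,d=ctrl.camera(c);m=cv2.inRange(cv2.cvtColor(im,cv2.COLOR_RGB2HSV),(75,110,30),(95,255,255))>0
        p=deproj(c,d,cv2.erode(m.astype(np.uint8),np.ones((3,3)))>0);p=p[np.hypot(p[:,0]-cx,p[:,1]-cy)<.07]
        print(c,len(p))
        for z in np.arange(.01,.24,.015):
            q=p[(p[:,2]>=z)&(p[:,2]<z+.006)]
            if len(q)>12:
                o,r=circ(q);print(" z",round(z,3),len(q),o.round(4),r.round(4))
    return im
E
python3 - <<'E'
from h import *
cups(.458,-.113);a,_=ctrl.camera("side");cv2.imwrite("pics/p1.png",cv2.resize(a[140:330,210:420],(630,570))[:,:,::-1])
E
```

```text
side 2012
 z 0.01 87 [ 0.4547 -0.1151] 0.036
 z 0.025 100 [ 0.4557 -0.1133] 0.0332
 z 0.04 79 [ 0.4538 -0.1156] 0.0267
 z 0.055 58 [ 0.4538 -0.1155] 0.022
 z 0.07 49 [ 0.4536 -0.1168] 0.0198
 z 0.13 115 [ 0.453  -0.1121] 0.0368
 z 0.145 103 [ 0.4527 -0.1124] 0.032
 z 0.16 100 [ 0.4528 -0.1125] 0.0274
 z 0.175 32 [ 0.4389 -0.1162] 0.0107
 z 0.19 24 [ 0.4412 -0.116 ] 0.0106
top 0
```

View pics/p1.png

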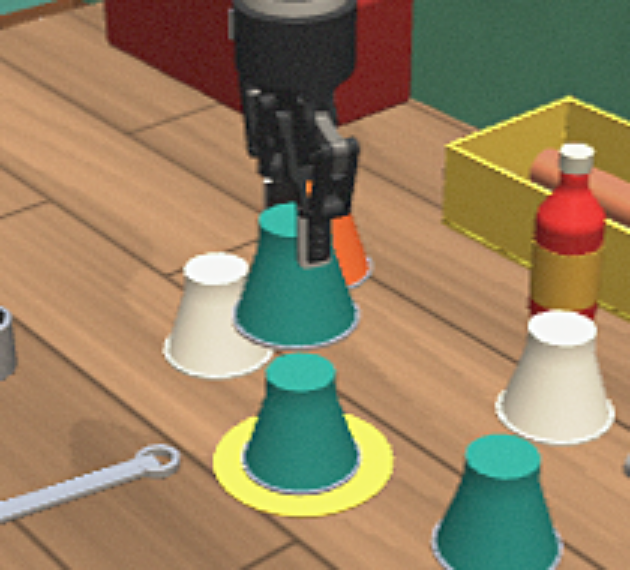

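The picture shows the held teal cup upright above the base cup, about 3 mm off centre. I'll correct (-2, -2) and lower it.

Request:
apply_moves:
  moves:
    - {"jaw": 0.3, "offset": [-2, -2, 15], "rot": [0, 0, 0]}
    - {"jaw": 0.3, "offset": [0, 0, 20], "rot": [0, 0, 0]}
    - {"jaw": 0.3, "offset": [0, 0, 20], "rot": [0, 0, 0]}
    - {"jaw": 0.3, "offset": [0, 0, 15], "rot": [0, 0, 0]}
    - {"jaw": 0.3, "offset": [0, 0, 5], "rot": [0, 0, 0]}

```text
time_s: 8.4
eef_pos: [0.4571, -0.1143, 0.0614]
eef_rot: [-0.001, 0.134, 0.991, 0.0]
wrist_force: [-0.9, -0.6, -2.5]
opening: 0.548
grasp_force: 97.3
```

Request:
apply_moves:
  moves:
    - {"jaw": 0.3, "offset": [0, 0, 5], "rot": [0, 0, 0]}
    - {"jaw": 0.3, "offset": [0, 0, 5], "rot": [0, 0, 0]}
    - {"jaw": 0.3, "offset": [0, 0, 3], "rot": [0, 0, 0]}
    - {"jaw": 0.3, "offset": [0, 0, 2], "rot": [0, 0, 0]}
    - {"jaw": 0.3, "offset": [0, 0, 0], "rot": [0, 0, 0]}

```text
time_s: 9.02
eef_pos: [0.458, -0.1147, 0.0479]
eef_rot: [0.0, 0.134, 0.991, -0.0]
wrist_force: [0.0, -0.4, -0.7]
opening: 0.55
grasp_force: 97.3
```

Request:
apply_moves:
  moves:
    - {"jaw": 0.3, "offset": [0, 0, 1], "rot": [0, 0, 0]}
    - {"jaw": 0.3, "offset": [0, 0, 1], "rot": [0, 0, 0]}
    - {"jaw": 0.7, "offset": [0, 0, 0], "rot": [0, 0, 0]}
    - {"jaw": 1, "offset": [0, 0, 0], "rot": [0, 0, 0]}
    - {"jaw": 1, "offset": [0, 0, 0], "rot": [0, 0, 0]}

```text
time_s: 9.65
eef_pos: [0.458, -0.1148, 0.0459]
eef_rot: [0.0, 0.134, 0.991, -0.0]
wrist_force: [0.1, -0.3, 0.3]
opening: 0.998
grasp_force: 0.0
```

Request:
apply_moves:
  moves:
    - {"jaw": 1, "offset": [0, 0, 0], "rot": [0, 0, 0]}
    - {"jaw": 1, "offset": [0, 0, -10], "rot": [0, 0, 0]}
    - {"jaw": 1, "offset": [0, 0, -30], "rot": [0, 0, 0]}
    - {"jaw": 1, "offset": [0, 0, -30], "rot": [0, 0, 0]}
    - {"jaw": 1, "offset": [0, 0, -20], "rot": [0, 0, 0]}

```text
time_s: 10.28
eef_pos: [0.4587, -0.1151, 0.1382]
eef_rot: [0.001, 0.134, 0.991, -0.0]
wrist_force: [0.3, -0.1, -0.1]
opening: 1.003
grasp_force: 0.0
```

```bash
python3 - <<'E'
from h import *
cups(.456,-.114)
E
```

```text
side 1271
 z 0.01 88 [ 0.4548 -0.115 ] 0.0358
 z 0.04 103 [ 0.4547 -0.1159] 0.0358
 z 0.055 91 [ 0.456  -0.1149] 0.0328
 z 0.07 80 [ 0.4543 -0.1164] 0.0264
 z 0.085 58 [ 0.4541 -0.117 ] 0.022
 z 0.1 96 [ 0.4529 -0.1193] 0.0168
top 0
```

The first cup is home: its profile is 28 mm higher and the axes agree within 1–2 mm. Now cup B.

Request:
apply_moves:
  moves:
    - {"jaw": 1, "offset": [-16, -28, 0], "rot": [0, 0, 0]}
    - {"jaw": 1, "offset": [-16, -28, 0], "rot": [0, 0, 0]}
    - {"jaw": 1, "offset": [-16, -28, 0], "rot": [0, 0, 0]}
    - {"jaw": 1, "offset": [-16, -28, 0], "rot": [0, 0, 0]}
    - {"jaw": 1, "offset": [-16, -27, 0], "rot": [0, 0, 0]}

```text
time_s: 11.0
eef_pos: [0.4979, -0.2707, 0.1348]
eef_rot: [-0.001, 0.134, 0.991, 0.0]
wrist_force: [0.1, 0.8, -0.1]
opening: 0.999
grasp_force: 0.0
```

Request:
apply_moves:
  moves:
    - {"jaw": 1, "offset": [0, 0, 0], "rot": [0, 0, 0]}
    - {"jaw": 1, "offset": [0, 0, 25], "rot": [0, 0, 0]}
    - {"jaw": 1, "offset": [0, 0, 25], "rot": [0, 0, 0]}
    - {"jaw": 1, "offset": [0, 0, 20], "rot": [0, 0, 0]}
    - {"jaw": 1, "offset": [0, 0, 0], "rot": [0, 0, 0]}

```text
time_s: 11.62
eef_pos: [0.4964, -0.2677, 0.0637]
eef_rot: [-0.002, 0.134, 0.991, 0.001]
wrist_force: [0.4, -0.6, 0.1]
opening: 0.999
grasp_force: 0.0
```

```bash
python3 - <<'E'
from h import *
tips(.498,-.268);cups(.498,-.268)
E
```

```text
finger -1 lowest 0.125 [ 0.471 -0.324  0.116] [ 0.488 -0.308  0.139]
finger 1 lowest 0.117 [ 0.497 -0.23   0.113] [ 0.519 -0.22   0.132]
side 1258
 z 0.01 111 [ 0.4956 -0.2694] 0.0363
 z 0.025 105 [ 0.4955 -0.2685] 0.0325
 z 0.04 93 [ 0.495 -0.269] 0.0272
 z 0.055 68 [ 0.4958 -0.2687] 0.0235
 z 0.07 175 [ 0.4936 -0.2708] 0.0176
top 30
```

Request:
apply_moves:
  moves:
    - {"jaw": 1, "offset": [0, 2, 12], "rot": [0, 0, 0]}
    - {"jaw": 1, "offset": [0, 0, 12], "rot": [0, 0, 0]}
    - {"jaw": 1, "offset": [0, 0, 12], "rot": [0, 0, 0]}
    - {"jaw": 1, "offset": [0, 0, 8], "rot": [0, 0, 0]}
    - {"jaw": 1, "offset": [0, 0, 0], "rot": [0, 0, 0]}

```text
time_s: 12.4
eef_pos: [0.4981, -0.2676, 0.0208]
eef_rot: [-0.001, 0.134, 0.991, 0.001]
wrist_force: [-0.4, 0.9, 0.8]
opening: 1.001
grasp_force: 0.0
```

Request:
apply_moves:
  moves:
    - {"jaw": 1, "offset": [0, 0, 0], "rot": [0, 0, 0]}
    - {"jaw": 0.5, "offset": [0, 0, 0], "rot": [0, 0, 0]}
    - {"jaw": 0.3, "offset": [0, 0, 0], "rot": [0, 0, 0]}
    - {"jaw": 0.3, "offset": [0, 0, 0], "rot": [0, 0, 0]}
    - {"jaw": 0.3, "offset": [0, 0, 0], "rot": [0, 0, 0]}

```text
time_s: 13.02
eef_pos: [0.4992, -0.2683, 0.0227]
eef_rot: [0.001, 0.134, 0.991, -0.0]
wrist_force: [-0.9, 1.2, 5.6]
opening: 0.548
grasp_force: 61.0
```

Request:
apply_moves:
  moves:
    - {"jaw": 0.3, "offset": [0, 0, 0], "rot": [0, 0, 0]}
    - {"jaw": 0.3, "offset": [0, 0, 0], "rot": [0, 0, 0]}
    - {"jaw": 0.3, "offset": [0, 0, -10], "rot": [0, 0, 0]}
    - {"jaw": 0.3, "offset": [0, 0, -20], "rot": [0, 0, 0]}
    - {"jaw": 0.3, "offset": [0, 0, -25], "rot": [0, 0, 0]}

```text
time_s: 13.65
eef_pos: [0.4981, -0.2676, 0.077]
eef_rot: [-0.001, 0.134, 0.991, 0.0]
wrist_force: [0.5, 0.2, -1.0]
opening: 0.552
grasp_force: 61.9
```

Request:
apply_moves:
  moves:
    - {"jaw": 0.3, "offset": [0, 0, -30], "rot": [0, 0, 0]}
    - {"jaw": 0.3, "offset": [0, 0, -30], "rot": [0, 0, 0]}
    - {"jaw": 0.3, "offset": [0, 0, -30], "rot": [0, 0, 0]}
    - {"jaw": 0.3, "offset": [0, 0, -10], "rot": [0, 0, 0]}
    - {"jaw": 0.3, "offset": [0, 0, 0], "rot": [0, 0, 0]}

```text
time_s: 14.28
eef_pos: [0.4988, -0.2682, 0.1771]
eef_rot: [0.0, 0.134, 0.991, -0.0]
wrist_force: [-0.3, 0.4, -1.0]
opening: 0.549
grasp_force: 61.9
```

Request:
apply_moves:
  moves:
    - {"jaw": 0.3, "offset": [10, 17, 0], "rot": [0, 0, 0]}
    - {"jaw": 0.3, "offset": [20, 34, 0], "rot": [0, 0, 0]}
    - {"jaw": 0.3, "offset": [20, 34, 0], "rot": [0, 0, 0]}
    - {"jaw": 0.3, "offset": [20, 34, 0], "rot": [0, 0, 0]}
    - {"jaw": 0.3, "offset": [10, 18, 0], "rot": [0, 0, 0]}

```text
time_s: 14.9
eef_pos: [0.4562, -0.1119, 0.1754]
eef_rot: [-0.001, 0.133, 0.991, 0.001]
wrist_force: [0.4, 0.9, -0.5]
opening: 0.544
grasp_force: 61.9
```

Request:
apply_moves:
  moves:
    - {"jaw": 0.3, "offset": [0, 0, 0], "rot": [0, 0, 0]}
    - {"jaw": 0.3, "offset": [0, 0, 0], "rot": [0, 0, 0]}
    - {"jaw": 0.3, "offset": [0, 0, 0], "rot": [0, 0, 0]}
    - {"jaw": 0.3, "offset": [0, 0, 0], "rot": [0, 0, 0]}
    - {"jaw": 0.3, "offset": [0, 0, 0], "rot": [0, 0, 0]}

```text
time_s: 15.52
eef_pos: [0.458, -0.1151, 0.1768]
eef_rot: [-0.0, 0.134, 0.991, 0.0]
wrist_force: [0.3, 0.4, -1.3]
opening: 0.545
grasp_force: 61.9
```

```bash
python3 - <<'E'
from h import *
cups(.456,-.114)
a,_=ctrl.camera("side");cv2.imwrite("pics/p2.png",cv2.resize(a[110:320,210:420],(600,600))[:,:,::-1])
E
```

```text
side 2294
 z 0.01 81 [ 0.4545 -0.1147] 0.0361
 z 0.04 107 [ 0.455  -0.1153] 0.0364
 z 0.055 96 [ 0.4553 -0.1155] 0.0322
 z 0.07 81 [ 0.4546 -0.1161] 0.0266
 z 0.085 60 [ 0.454  -0.1164] 0.0222
 z 0.1 99 [ 0.4527 -0.1183] 0.0176
 z 0.16 82 [ 0.4548 -0.1161] 0.0367
 z 0.175 114 [ 0.4545 -0.116 ] 0.0328
 z 0.19 101 [ 0.4536 -0.1174] 0.0269
 z 0.205 70 [ 0.4541 -0.1164] 0.023
 z 0.22 29 [ 0.4385 -0.1216] 0.008Traceback (most recent call last):
  File "<stdin>", line 2, in <module>
  File "h.py", line 24, in cups
    p=deproj(c,d,cv2.erode(m.astype(np.uint8),np.ones((3,3)))>0);p=p[np.hypot(p[:,0]-cx,p[:,1]-cy)<.07]
  File "h.py", line 6, in deproj
    n=cv2.undistortPoints(np.stack([u,v],1).astype(float)[:,None],K,np.array(P["dist"]))[:,0]
      ~~~~~~~~~~~~~~~~~~~^^^^^^^^^^^^^^^^^^^^^^^^^^^^^^^^^^^^^^^^^^^^^^^^^^^^^^^^^^^^^^^
cv2.error: OpenCV(4.12.0) /io/opencv/modules/calib3d/src/undistort.dispatch.cpp:347: error: (-215:Assertion failed) CV_IS_MAT(_src) && CV_IS_MAT(_dst) && (_src->rows == 1 || _src->cols == 1) && (_dst->rows == 1 || _dst->cols == 1) && _src->cols + _src->rows - 1 == _dst->rows + _dst->cols - 1 && (CV_MAT_TYPE(_src->type) == CV_32FC2 || CV_MAT_TYPE(_src->type) == CV_64FC2) && (CV_MAT_TYPE(_dst->type) == CV_32FC2 || CV_MAT_TYPE(_dst->type) == CV_64FC2) in function 'cvUndistortPointsInternal'
```

The held cup is within 1 mm of the stack axis. (The error came only from the top view, which the arm blocks.) Lowering now.

Request:
apply_moves:
  moves:
    - {"jaw": 0.3, "offset": [0, 0, 15], "rot": [0, 0, 0]}
    - {"jaw": 0.3, "offset": [0, 0, 20], "rot": [0, 0, 0]}
    - {"jaw": 0.3, "offset": [0, 0, 20], "rot": [0, 0, 0]}
    - {"jaw": 0.3, "offset": [0, 0, 15], "rot": [0, 0, 0]}
    - {"jaw": 0.3, "offset": [0, 0, 7], "rot": [0, 0, 0]}

```text
time_s: 16.25
eef_pos: [0.4573, -0.1143, 0.0985]
eef_rot: [-0.001, 0.134, 0.991, 0.0]
wrist_force: [-0.8, 0.6, -1.8]
opening: 0.545
grasp_force: 61.9
```

Request:
apply_moves:
  moves:
    - {"jaw": 0.3, "offset": [0, 0, 5], "rot": [0, 0, 0]}
    - {"jaw": 0.3, "offset": [0, 0, 4], "rot": [0, 0, 0]}
    - {"jaw": 0.3, "offset": [0, 0, 3], "rot": [0, 0, 0]}
    - {"jaw": 0.3, "offset": [0, 0, 2], "rot": [0, 0, 0]}
    - {"jaw": 0.3, "offset": [0, 0, 0], "rot": [0, 0, 0]}

```text
time_s: 16.88
eef_pos: [0.458, -0.1148, 0.0859]
eef_rot: [0.0, 0.134, 0.991, -0.0]
wrist_force: [0.1, 0.2, -0.7]
opening: 0.549
grasp_force: 61.9
```

Request:
apply_moves:
  moves:
    - {"jaw": 0.3, "offset": [0, 0, 1], "rot": [0, 0, 0]}
    - {"jaw": 0.3, "offset": [0, 0, 1], "rot": [0, 0, 0]}
    - {"jaw": 0.3, "offset": [0, 0, 1], "rot": [0, 0, 0]}
    - {"jaw": 0.3, "offset": [0, 0, 0], "rot": [0, 0, 0]}
    - {"jaw": 0.3, "offset": [0, 0, 0], "rot": [0, 0, 0]}

```text
time_s: 17.5
eef_pos: [0.458, -0.1147, 0.0829]
eef_rot: [0.0, 0.134, 0.991, -0.0]
wrist_force: [0.7, -0.2, -0.8]
opening: 0.548
grasp_force: 61.9
```

Request:
apply_moves:
  moves:
    - {"jaw": 0.3, "offset": [0, 0, 1], "rot": [0, 0, 0]}
    - {"jaw": 0.3, "offset": [0, 0, 0], "rot": [0, 0, 0]}
    - {"jaw": 0.7, "offset": [0, 0, 0], "rot": [0, 0, 0]}
    - {"jaw": 1, "offset": [0, 0, 0], "rot": [0, 0, 0]}
    - {"jaw": 1, "offset": [0, 0, 0], "rot": [0, 0, 0]}

```text
time_s: 18.12
eef_pos: [0.4581, -0.1148, 0.082]
eef_rot: [0.0, 0.134, 0.991, -0.0]
wrist_force: [0.6, 0.4, -0.3]
opening: 0.999
grasp_force: 0.0
```

Request:
apply_moves:
  moves:
    - {"jaw": 1, "offset": [0, 0, 0], "rot": [0, 0, 0]}
    - {"jaw": 1, "offset": [0, 0, -10], "rot": [0, 0, 0]}
    - {"jaw": 1, "offset": [0, 0, -30], "rot": [0, 0, 0]}
    - {"jaw": 1, "offset": [0, 0, -30], "rot": [0, 0, 0]}
    - {"jaw": 1, "offset": [0, 0, -20], "rot": [0, 0, 0]}

```text
time_s: 18.75
eef_pos: [0.4587, -0.1151, 0.1742]
eef_rot: [0.001, 0.134, 0.991, -0.0]
wrist_force: [-0.6, 0.4, 0.1]
opening: 1.0
grasp_force: 0.0
```

```bash
sed -i 's/for c in("side","top"):/for c in("side",):/' h.py; python3 - <<'E'
from h import *
a=cups(.456,-.114);cv2.imwrite("pics/p2.png",cv2.resize(a[110:320,210:420],(600,600))[:,:,::-1])
E
```

```text
side 1502
 z 0.01 84 [ 0.4551 -0.114 ] 0.0368
 z 0.04 98 [ 0.455 -0.116] 0.0359
 z 0.07 118 [ 0.4544 -0.1157] 0.0354
 z 0.085 94 [ 0.4535 -0.1163] 0.0302
 z 0.1 88 [ 0.4538 -0.1165] 0.0254
 z 0.115 64 [ 0.4528 -0.1176] 0.0208
 z 0.13 206 [ 0.4532 -0.1175] 0.0167
```

View pics/p2.png

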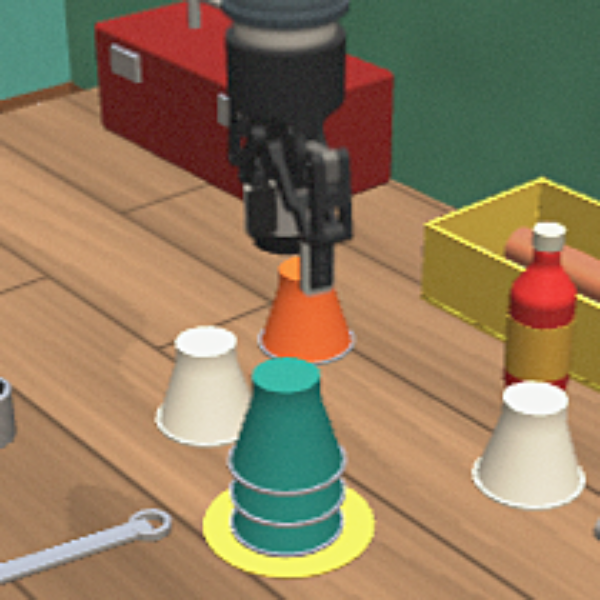

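The picture shows three evenly spaced teal rims stacked upright on the mat, the top at z ≈ 0.134. The gripper is clear, and the orange and white cups are untouched.

```bash
python3 -c "
from bench import ctrl
print(ctrl.hand_in())"
```

```text
the job is handed in; nothing more can be done
None
```

Job handed in at about 19 s on the robot's clock: both loose teal cups are nested fully home over the base cup in one straight, upright stack on the mat, and the orange cup was left where it stood.

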